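# Lid the stone tin and lift off the red cover

### The job

Get the stone ready to show: pick up the clear inner lid with the red cover still nested in it, lower the two together into the mouth of the brass tin until the inner lid sits fully home (do not drop it), and let go. Then lift the red cover alone by its handle, about 10 cm straight up, leaving the inner lid seated on the tin, and finish while still holding the cover level there above the tin. Keep the tin upright and in its place, and leave the other stones, the bangle and the magnifier where they lie.

Things in the scene. Friction and masses are not known exactly. Their poses are not given: they have to be found in the camera images.
- tin: open brass presentation tin standing on the black table, loose, about 0.5 kg, outside 95 (its x) x 59 (its y) x 46 mm high, walls 3.5; a green stone is fixed inside, reaching 28 mm above the tin's underside. Origin: centre of the underside, z up.
- tin_mouth (a point): centre of the tin's open mouth, at its top edge, 46 mm above its underside; the mouth is 88 x 52 mm
- inner_lid: clear inner lid, 0.14 kg, at first flat on the table, plug down, the red cover nested in it. Up from its underside in mm: plug 0 to 7 (78 x 42, from 4 up 83 x 47) goes into the tin's mouth; flange 7 to 11 (96 x 60) rests on the tin's top edge. Origin: centre of the plug's underside, long side along x. Seated, it is 39 above the tin's origin, x along the tin's x (either way round fits).
- rim_grip (a point): centre of the inner lid's raised aluminium rim, 13 mm above the lid's underside. The rim, 11 to 19 mm up, is 96 x 60 outside, wall 4, recess 88 x 52. Grip flange and rim by the long sides (60 mm across y, 7 to 19 mm up): the cover is narrower, so the fingers pass outside it and both lids are carried together.
- cover: red cover (outer lid), 0.09 kg, nested in the inner lid by gravity only, no lock. Up from its origin in mm: plug 0 to 6 (83 x 47) in the recess, flange 6 to 10 (92 along x, 56 along y) resting on the rim, then the handle. Origin: centre of the plug's underside; nested it lies 13 above the inner lid's origin, x axes alike.
- cover_handle (a point): centre of the cover's black bar handle, 20 mm above the cover's origin; the bar is 40 mm long (x), 14 wide (y), and 20 high (10 to 30 mm above the cover's origin)
- stone_green: bystander: tumbled green stone, 56 x 38 x 22 mm, loose on the table, origin at the centre of its underside
- stone_red: bystander: tumbled red-brown stone, 50 x 34 x 20 mm, loose on the table, origin at the centre of its underside
- stone_cream: bystander: tumbled cream stone, 60 x 42 x 24 mm, loose on the table, origin at the centre of its underside
- stone_dark: bystander: round dark brown stone, 48 x 46 x 21 mm, loose on the table, origin at the centre of its underside
- bangle: bystander: pale green stone bangle lying flat, 74 x 74 x 10 mm, loose on the table, origin at the centre of its underside
- magnifier: bystander: round hand magnifier lying flat, steel ring 53 mm across, black handle to 87 mm along -x, 10 mm high, origin under the lens centre

How it is judged:
By the outcome, as a careful person would: the job done as asked, in the order asked, and still so for the second after the job is handed in, while the arm keeps its last pose, push and grip.
It also fails if it takes over 51 s, if anything falls off the work surface, if the arm or the gripper's body presses on something with over 40 N, if the wrist force passes 120 N, or if a joint passes its speed limit or range.

### The arm

A 6-joint arm with a two-finger parallel gripper is mounted at the origin on the work surface. World frame = base frame: x ahead of the robot, y to its left, z up, the work surface at z = 0. Lengths are in m, angles in rad, forces in N, time in s.
With the tool pointing down it reaches from about 0.35 to 0.85 m from the base axis. Payload 8.1 kg.
Tool frame: the origin (TCP) lies midway between the tips of the shut fingers; the grasp point (between the pads) lies 19 mm behind it; z points along the fingers, y is the line along which they close (so a half turn about z gives the same grasp; the last joint's range is limited). The gripper opens to 85 mm and grips with 20 to 120 N. Pads are 22 mm wide; open, the fingers measure 114 mm over their backs; the gripper's body (76 mm by 85 mm) begins 54 mm behind the grasp point. The pads swing forward as they close: fully open they stand 13 mm farther back than shut.
Start: joints at [1.202, 0.13, 1.488, -0, 1.523, -0.085], TCP at [0.168, 0.576, 0.231] pointing down, gripper open.
Joint ranges: [-2.96, 2.96], [-0.89, 2.26], [0.02, 2.5], [-1.34, 4.48], [0, 2.73], [-2.66, 2.66]. Speed limits (rad/s): [2.39, 2.39, 2.79, 3.14, 3.14, 3.14].

### API

Orientations are given as a unit quaternion [w, x, y, z].
In Python, from plant import env, imaging, job, spotter gives the robot as it stands.
- The arm moves only by the tool step_arm, never from a script. Its argument "targets" is a list of rows, each a list of 5 numbers: the opening in per cent of the stroke, from 0 (shut) to 100 (fully open), then the shift along the tool's x, y, z in mm, then the turn about the tool's z in rad. In form: [[hand, dx, dy, dz, twist], ...]. A call has exactly 8 rows; each row shifts and turns the commanded pose from where the row before left it, along the tool's axes as they then stand; what a row does not reach is not made up. A row lasts 1/12 s, in which the tool goes at most 41.7 mm and 7.16 degrees, less where a joint would pass 70% of its speed; a pose out of reach is approached as far as the arm can. A call is refused whole if a number of a shift passes 41.7 or a number of a turn 0.125, either way. A call with a gripper value outside its range is refused whole. The fingers move at their own pace and stop on an object; "squeeze" is the grip in N (left out, the last holds). Time passes only in rows, so rows that do not move let the fingers close, or fill a call up. It gives the time, the measured TCP pose, the force, the opening and the grip force at its end, in the units of the state.
- env.observe(): the state, without advancing time (a new reading comes with each control period).
- imaging.snapshot(name): name is "scene" or "top"; returns a dict with "image" (384x512x3 uint8, red, green, blue), "K" (3x3 intrinsics, pixels), "k1" (the pictures are not rectified: a ray, as slopes to the right and down, at radius r is drawn at 1 + k1 r^2 times it, then the intrinsics apply), "rvec" (rotation vector, rad) and "tvec" (3), from world to camera coordinates, as OpenCV has them. Camera axes: x right, y down, z forward; pixel columns grow to the right and rows downward; lengths in m; the calibration is good to about 2 mm. A picture is of the moment at which its call begins. There is no depth.
- job.finish_job(): hands the job in; it is judged then, once.
Trained networks look in a picture, given as the dict that the camera call returned (one of the last four; its "shot" number tells which), for a name from the list of things; names that differ only in an ending like _2 or _b are one class to them, and where a whole thing is asked for, a point or a joint stands for the part that bears it (a point fixed in the world has none). Each returns a list of dicts, best first, with "confidence" (0 to 1); they miss things now and then, are a little off and sometimes report something else, mostly with a low value. They report only what shows in the picture. A call takes as long as a camera call.
- spotter.recognise(picture, label): "pixel" ([column, row] in pixels, amid what is visible of it).
The state is a dict: "time": time; "q": joint angles; "joint_vel": joint speeds; "effort": joint torques, N m; "ee_pos": TCP position; "ee_rot": TCP orientation; "wrist_force": force on the tool from outside, world axes, zero at the start; "moment": the same for the moment, N m; "width": finger opening in m; "finger_force": force on a finger pad.
Only numpy, scipy, OpenCV 4.12 (cv2) and the standard library are available. Lean on these libraries where they do the work, as an engineer would, in place of code of your own. Each camera call takes 0.05 s, during which the arm holds its last target. There are 200 camera calls.

## Working session

There is one attempt and no reset: what is moved stays moved. The work goes in short steps, Python scripts to look and compute and a tool call to move; the robot and the scene stay as the last step left them, time stands still between calls to the robot, and variables do not carry over. Pictures are saved under pics/ and viewed, at most 10 in all, crops included, and the job is handed in when it is done.

Besides the shell and the picture viewer there is one more tool, called after ">>>" as name([rows], argument=value, ...), one row to a line, values as JSON. step_arm: Moves the arm, as the interface text tells. Its arguments: {"type":"object","properties":{"targets":{"type":"array"},"squeeze":{"type":"number"}},"required":["targets"]}

```bash
mkdir -p pics; ls
python3 - <<'E'
from plant import env, imaging, job, spotter
import cv2,pickle
o=env.observe();print({k:o[k] for k in('time','ee_pos','ee_rot','wrist_force','width')})
D={}
for n in("top","scene"):
    s=imaging.snapshot(n);D[n]=s
    cv2.imwrite(f"pics/{n}0.png",s["image"][:,:,::-1])
    print(n,s["K"],s["k1"],s["rvec"],s["tvec"])
    for l in("tin","tin_mouth","rim_grip","inner_lid","cover","cover_handle"):
        print(l,[(d["pixel"],round(d["confidence"],2)) for d in spotter.recognise(s,l)[:2]])
pickle.dump(D,open("s0.pkl","wb"))
E
```

```text
pics
{'time': 0.0, 'ee_pos': array([0.1677799 , 0.57547522, 0.23022379]), 'ee_rot': array([-2.26513090e-04,  1.41446751e-01,  9.89945403e-01, -9.30199882e-04]), 'wrist_force': array([-0.31985112,  0.11908934, -0.58917344]), 'width': 0.08561097638838239}
top [[442.41162054   0.         249.66907152]
 [  0.         442.41162054 185.99588655]
 [  0.           0.           1.        ]] -0.12763331434783245 [ 2.11832759 -2.1741968   0.15590307] [0.0176959  0.62764217 1.07046133]
tin [([201.8, 234.1], 0.8)]
tin_mouth [([203.8, 234.5], 0.89)]
rim_grip [([325.0, 213.4], 0.46)]
inner_lid []
cover [([332.3, 197.6], 0.62), ([92.3, 243.8], 0.47)]
cover_handle [([333.5, 194.8], 0.95), ([286.5, 139.9], 0.37)]
scene [[400.16445064   0.         258.64316105]
 [  0.         400.16445064 187.33581941]
 [  0.           0.           1.        ]] -0.08896522146171083 [ 1.67244338  1.65161443 -0.84693301] [-0.0104126  -0.34469742  1.8550488 ]
tin [([287.4, 172.4], 0.6)]
tin_mouth [([286.5, 168.1], 0.7)]
rim_grip []
inner_lid [([195.8, 196.5], 0.51), ([229.4, 219.4], 0.49)]
cover [([192.3, 184.8], 0.74)]
cover_handle [([192.4, 184.8], 0.59), ([365.4, 174.1], 0.43)]
```

Run:
```python
import cv2
a=cv2.imread("pics/top0.png");cv2.imwrite("pics/top0c.png",cv2.resize(a[100:300,140:400],None,fx=3,fy=3,interpolation=cv2.INTER_CUBIC))
```

```text
(no output)
```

View pics/top0.png

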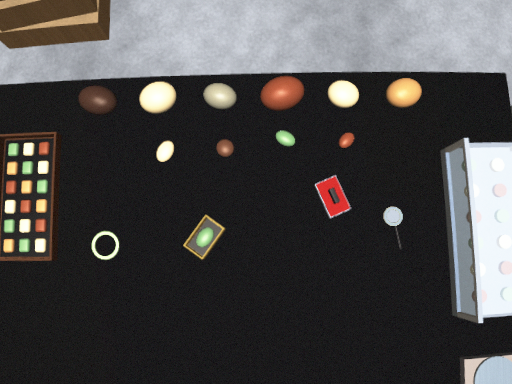

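View pics/top0c.png

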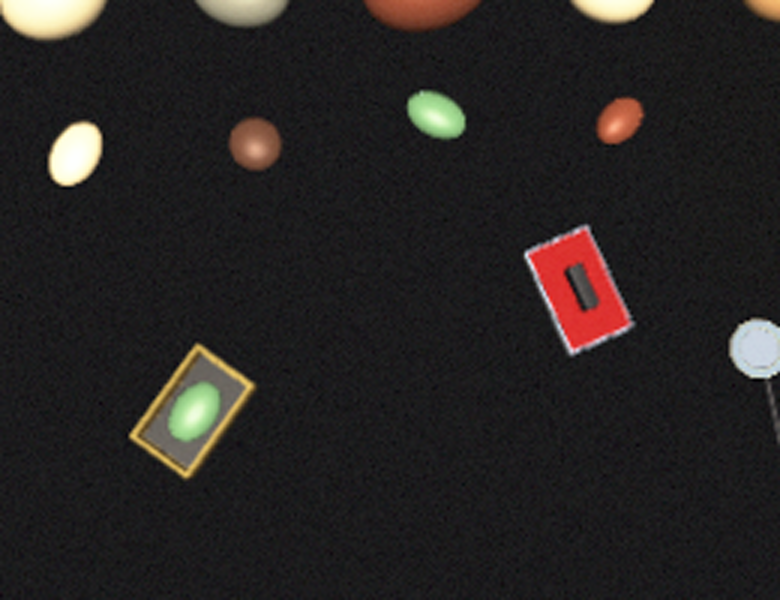

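View pics/scene0.png

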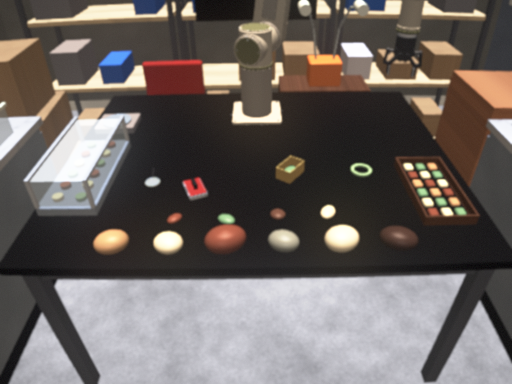

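The top view shows the red cover in its lid around pixel (333,196), its long axis steep in the picture. The tin is at about (204,237), and the space round both is free. The scene view agrees: lid at (194,187), tin at (290,168). Next I fit poses by matching rendered shapes.

```bash
cat > h.py <<'E'
import numpy as np,cv2
from scipy.optimize import minimize
def proj(s,P):
    R=cv2.Rodrigues(np.array(s["rvec"],float))[0];c=np.asarray(P)@R.T+np.array(s["tvec"]).ravel()
    u=c[:,:2]/c[:,2:];u=u*(1+s["k1"]*(u**2).sum(1,keepdims=True));K=np.array(s["K"]);return u@K[:2,:2].T+K[:2,2]
def unproj(s,px,z):
    K=np.array(s["K"]);d=(np.array(px)-K[:2,2])/K[0,0];u=d.copy()
    for _ in range(20):u=d/(1+s["k1"]*(u@u))
    R=cv2.Rodrigues(np.array(s["rvec"],float))[0];r=R.T@np.array([*u,1]);o=-R.T@np.array(s["tvec"]).ravel()
    return o+r*(z-o[2])/r[2]
def rect(p,L,W,z):
    q=np.array([[1,1],[1,-1],[-1,-1],[-1,1]])*[L/2,W/2];c,n=np.cos(p[2]),np.sin(p[2])
    return np.c_[q@np.array([[c,n],[-n,c]])+p[:2],np.full(4,z)]
def fill(m,pts,v,S):
    cv2.fillPoly(m,[np.round(pts*256).astype(np.int32)],v,lineType=cv2.LINE_8,shift=8)
def render(s,p,layers,box,S=8):
    x,y,w,h=box;m=np.zeros((h*S,w*S),np.float32)
    for L,W,z,v in layers: fill(m,(proj(s,rect(p,L,W,z))+.5-[x,y])*S-.5,v,S)
    return cv2.resize(m,(w,h),interpolation=cv2.INTER_AREA)
def fit(s,feat,p0,layers,r=35):
    c=proj(s,[[p0[0],p0[1],.03]])[0].astype(int);box=(c[0]-r,c[1]-r,2*r,2*r);F=feat[box[1]:box[1]+2*r,box[0]:box[0]+2*r]
    def cost(q):
        m=cv2.GaussianBlur(render(s,[q[0]/1e3,q[1]/1e3,q[2]/50],layers,box),(0,0),.7);return -np.corrcoef(m.ravel(),F.ravel())[0,1]
    best=None
    for a in (p0[2],):
      for _ in range(2):
        x0=[p0[0]*1e3,p0[1]*1e3,a*50] if best is None else best.x
        best=minimize(cost,x0,method="Nelder-Mead",options=dict(initial_simplex=np.array([x0]+[np.array(x0)+8*np.eye(3)[i] for i in range(3)]),xatol=.02,fatol=1e-6))
    q=best.x;return np.array([q[0]/1e3,q[1]/1e3,q[2]/50]),-best.fun
RED=[(92,56,23,1)]
def feats(s):
    im=s["image"].astype(np.float32);r,g,b=im[...,0],im[...,1],im[...,2]
    return np.clip(r-np.maximum(g,b),0,160),np.clip(np.minimum(r,g)-b-(np.clip(g-r,0,255))*3,0,120)
def cover(z): return [(.092,.056,z,1),(.040,.014,z+.01,0)]
TIN=[(.095,.059,.046,1),(.088,.052,.046,0)]
E
python3 - <<'E'
import pickle;from h import *
D=pickle.load(open("s0.pkl","rb"))
pc=unproj(D["top"],[333,196],.023);pt=unproj(D["top"],[204,237],.046);print(pc,pt)
a=unproj(D["top"],[140+578/3,100+265/3],.04);b=unproj(D["top"],[140+590/3,100+308/3],.04)
yc=np.arctan2(*(b-a)[1::-1])
a=unproj(D["top"],[140+198/3,100+346/3],.046);b=unproj(D["top"],[140+132/3,100+436/3],.046);yt=np.arctan2(*(b-a)[1::-1])
print(yc,yt)
for n in D:
    R,G=feats(D[n])
    print(n,fit(D[n],R,[*pc[:2],yc],cover(.023)),fit(D[n],G,[*pt[:2],yt],TIN))
for l,px in(("dark",(225,148)),("green",(286,139)),("red",(347,140)),("mag",(393,216)),("cream",(165,151)),("bangle",(105,245))):print(l,unproj(D["top"],px,.01)[:2].round(3))
E
```

```text
[ 0.59951672 -0.21265267  0.023     ] [0.50261335 0.11824531 0.046     ]
-2.9199689578133476 2.490942520869284
top (array([ 0.60005834, -0.21203321, -2.75744309]), np.float64(0.9911351456329118)) (array([0.50374869, 0.11915997, 2.49409145]), np.float64(0.9677793468806838))
scene (array([ 0.60015049, -0.21137203, -2.74555903]), np.float64(0.9433384439578291)) (array([0.50813059, 0.11883578, 2.5137017 ]), np.float64(0.6464616668311931))
dark [0.736 0.064]
green [ 0.756 -0.098]
red [ 0.75  -0.261]
mag [ 0.544 -0.371]
cream [0.733 0.223]
bangle [0.488 0.381]
```

>>> step_arm([
  [85,0,0,0,-0.111],
  [85,0,0,0,-0.111],
  [85,0,0,0,-0.111],
  [85,0,0,0,-0.111],
  [85,0,0,0,-0.112],
  [85,0,0,0,-0.112],
  [85,-2,-18,0,0],
  [85,-4,-34,0,0],
], squeeze=40)

```text
time: 1.37
ee_pos: [0.1918, 0.5312, 0.2311]
ee_rot: [-0.0, -0.193, 0.981, 0.001]
wrist_force: [1.4, 0.2, -0.1]
width: 0.0726
finger_force: 0.0
```

>>> step_arm([
  [85,-4.5,-38,4,0],
  [85,-4.5,-38,4,0],
  [85,-4.5,-38,4,0],
  [85,-4.5,-38,4,0],
  [85,-4.5,-38,4,0],
  [85,-4.5,-38,4,0],
  [85,-4.5,-38,4,0],
  [85,-4.5,-38,4,0],
])

```text
time: 2.03
ee_pos: [0.3409, 0.2601, 0.1994]
ee_rot: [0.0, -0.191, 0.982, 0.0]
wrist_force: [1.3, 0.5, -0.3]
width: 0.0724
finger_force: 0.0
```

>>> step_arm([
  [85,-4.5,-38,4,0],
  [85,-4.5,-38,4,0],
  [85,-4.5,-38,4,0],
  [85,-4.5,-38,4,0],
  [85,-4.5,-38,4,0],
  [85,-4.5,-38,4,0],
  [85,-4.5,-38,4,0],
  [85,-4.5,-38,4,0],
])

```text
time: 2.7
ee_pos: [0.4884, -0.0086, 0.1674]
ee_rot: [0.0, -0.191, 0.982, -0.0]
wrist_force: [-0.5, 0.5, -0.1]
width: 0.0726
finger_force: 0.0
```

>>> step_arm([
  [85,-4.5,-38,10,0],
  [85,-4.5,-38,10,0],
  [85,-4.5,-38,10,0],
  [85,-4.5,-38,10,0],
  [85,-4.5,-38,10,0],
  [85,-4.5,-38,10,0],
  [85,0,0,15,0],
  [85,0,0,0,0],
])

```text
time: 3.37
ee_pos: [0.5965, -0.2091, 0.0882]
ee_rot: [-0.002, -0.19, 0.982, 0.002]
wrist_force: [-0.1, 1.8, -0.7]
width: 0.0725
finger_force: 0.0
```

```bash
cat >> h.py <<'E'
def go(o,p):
    w,x,y,z=o["ee_rot"];phi=2*np.arctan2(y,x);t=(phi-p[2]+np.pi/2)%np.pi-np.pi/2
    d=(np.array(p[:2])-o["ee_pos"][:2])*1e3;c,s=np.cos(phi),np.sin(phi)
    return "dx %.1f dy %.1f tcpz %.1f twist %.3f"%(d@[c,s],d@[s,-c],o["ee_pos"][2]*1e3,t)
E
python3 - <<'E'
from plant import env, imaging
from h import *
o=env.observe();print(o["ee_pos"],o["q"],go(o,[.600,-.2118,-2.753]))
s=imaging.snapshot("scene");x,y=200,185
cv2.imwrite("pics/s1.png",cv2.resize(s["image"][y-70:y+50,x-80:x+80,::-1],None,fx=5,fy=5,interpolation=cv2.INTER_CUBIC))
E
```

```text
[ 0.5964815  -0.20910676  0.08821604] [-4.18240385e-01  3.26094472e-01  1.52976097e+00 -5.69782320e-05
  1.29118468e+00 -2.37050964e+00] dx -2.3 dy -3.8 tcpz 88.2 twist -0.007
```

View pics/s1.png

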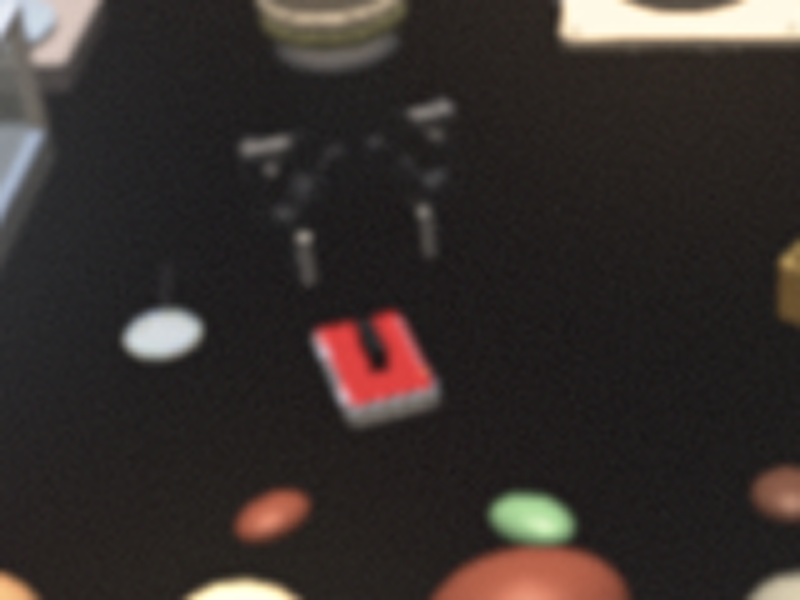

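The fingers straddle the lid, with their tips at crop pixels (308,283) and (432,255). I'll check the tip height against the model and then go down.

Run:
```python
from h import *;import pickle
s=pickle.load(open("s0.pkl","rb"))["scene"]
y=np.array([-.375,.927,0]);t=np.array([.5965,-.2091,.0882])
for h in(0,.004,.008,.012):print(h,((proj(s,[t+y*.039+[0,0,h],t-y*.039+[0,0,h]])-[120,115])*5).round())
```

```text
0 [[423. 260.]
 [309. 286.]]
0.004 [[422. 255.]
 [308. 281.]]
0.008 [[422. 250.]
 [307. 276.]]
0.012 [[421. 245.]
 [307. 271.]]
```

>>> step_arm([
  [85,-2.3,-3.8,0,-0.007],
  [85,0,0,15,0],
  [85,0,0,20,0],
  [85,0,0,18,0],
  [85,0,0,12,0],
  [85,0,0,8,0],
  [85,0,0,4,0],
  [85,0,0,0,0],
])

```text
time: 4.08
ee_pos: [0.6016, -0.2101, 0.0152]
ee_rot: [-0.0, -0.195, 0.981, 0.0]
wrist_force: [0.4, 0.2, 0.2]
width: 0.0726
finger_force: 0.0
```

>>> step_arm([
  [85,0,0,6,0],
  [85,0,0,4,0],
  [85,0,0,0,0],
  [60,0,0,0,0],
  [60,0,0,0,0],
  [60,0,0,0,0],
  [60,0,0,0,0],
  [60,0,0,0,0],
], squeeze=40)

```text
time: 4.75
ee_pos: [0.6021, -0.2108, 0.0059]
ee_rot: [0.0, -0.194, 0.981, -0.0]
wrist_force: [-0.1, -0.8, 3.1]
width: 0.0586
finger_force: 44.4
```

>>> step_arm([
  [50,0,0,0,0],
  [50,0,0,0,0],
  [50,0,0,-4,0],
  [50,0,0,-8,0],
  [50,0,0,-14,0],
  [50,0,0,-20,0],
  [50,0,0,-20,0],
  [50,0,0,-10,0],
])

```text
time: 5.42
ee_pos: [0.6032, -0.2111, 0.0852]
ee_rot: [0.002, -0.194, 0.981, -0.001]
wrist_force: [0.8, 0.4, -1.3]
width: 0.0586
finger_force: 43.9
```

Run:
```python
from plant import env, imaging
from h import *
o=env.observe();print(o["ee_pos"],o["width"],o["finger_force"],o["wrist_force"])
t=imaging.snapshot("top")
s=imaging.snapshot("scene");x,y=200,175
a=cv2.resize(s["image"][y-60:y+40,x-50:x+50,::-1],(400,400),interpolation=cv2.INTER_CUBIC)
x,y=330,200
b=cv2.resize(t["image"][y-50:y+50,x-50:x+50,::-1],(400,400),interpolation=cv2.INTER_CUBIC)
cv2.imwrite("pics/s2.png",np.hstack([a,b]))
```

```text
[ 0.60315278 -0.21112418  0.08521532] 0.0585551772518105 43.86827118694782 [ 0.79275939  0.37933318 -1.29876627]
```

View pics/s2.png

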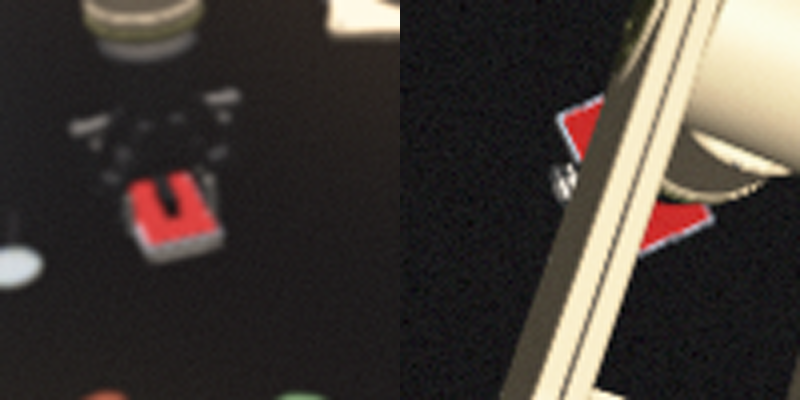

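The lid and cover came up together and level. Carrying them to above the tin.

>>> step_arm([
  [50,0,0,-10,0],
  [50,0,5,-10,0],
  [50,-1,12,-10,0],
  [50,-2,20,-10,0],
  [50,-3,30,0,0],
  [50,-3,35,0,0],
  [50,-3,35,0,0],
  [50,-3,35,0,0],
])

```text
time: 6.18
ee_pos: [0.5487, -0.0443, 0.121]
ee_rot: [-0.001, -0.194, 0.981, 0.0]
wrist_force: [0.2, 1.3, -1.9]
width: 0.0585
finger_force: 43.9
```

>>> step_arm([
  [50,-3,35,0,0],
  [50,-3,35,0,0],
  [50,-3,35,0,0],
  [50,-3,30,0,0],
  [50,-3,20,0,0],
  [50,-2,12,0,0],
  [50,0,4,0,0.06],
  [50,0,0,0,0.11],
])

```text
time: 6.85
ee_pos: [0.4998, 0.1198, 0.1211]
ee_rot: [-0.0, -0.11, 0.994, 0.0]
wrist_force: [-0.4, -0.2, -2.8]
width: 0.0588
finger_force: 43.9
```

>>> step_arm([
  [50,0,0,0,0.12],
  [50,0,0,0,0.12],
  [50,0,0,0,0.12],
  [50,0,0,0,0.12],
  [50,0,0,0,0.12],
  [50,0,0,0,0.12],
  [50,0,0,0,0.1],
  [50,0,0,0,0.04],
])

```text
time: 7.52
ee_pos: [0.5003, 0.1182, 0.1211]
ee_rot: [-0.0, 0.317, 0.948, -0.0]
wrist_force: [0.8, 0.7, -2.6]
width: 0.0586
finger_force: 43.9
```

>>> step_arm([
  [50,0,0,0,0],
  [50,0,0,0,0],
  [50,0,0,0,0],
  [50,0,0,0,0],
  [50,0,0,0,0],
  [50,0,0,0,0],
  [50,0,0,0,0],
  [50,0,0,0,0],
])

```text
time: 8.18
ee_pos: [0.5005, 0.1188, 0.1213]
ee_rot: [-0.0, 0.314, 0.949, 0.0]
wrist_force: [-0.4, -0.0, -2.2]
width: 0.0586
finger_force: 43.9
```

Run:
```python
from plant import env, imaging
from h import *
import pickle
T=[.5037,.1192,2.494]
for i in range(2):
    s=imaging.snapshot("scene");o=env.observe();print(o["ee_pos"],o["width"],go(o,T))
    R,G=feats(s);z=o["ee_pos"][2]-.005+.023
    for dz in(-.004,0,.004):print(fit(s,R,[*o["ee_pos"][:2],T[2]],cover(z+dz)))
t=imaging.snapshot("top");pickle.dump((s,t),open("s3.pkl","wb"))
a=cv2.resize(s["image"][100:200,240:340,::-1],(400,400),interpolation=cv2.INTER_CUBIC)
b=cv2.resize(t["image"][185:285,155:255,::-1],(400,400),interpolation=cv2.INTER_CUBIC)
cv2.imwrite("pics/s3.png",np.hstack([a,b]))
```

```text
[0.5004882  0.11874535 0.12129278] 0.05847433845097317 dx -2.3 dy 2.3 tcpz 121.3 twist 0.009
(array([0.49546312, 0.11479207, 2.6881948 ]), np.float64(0.8670388118148665))
(array([0.50299053, 0.1148244 , 2.65643574]), np.float64(0.8653686379381879))
(array([0.51043469, 0.11395661, 2.64262155]), np.float64(0.8633911963275641))
[0.50053561 0.11874331 0.12132376] 0.058699196484117165 dx -2.3 dy 2.3 tcpz 121.3 twist 0.009
(array([0.49551731, 0.11476406, 2.68774407]), np.float64(0.8665393838460946))
(array([0.50304797, 0.11474906, 2.64840997]), np.float64(0.865516500220036))
(array([0.50990541, 0.11363655, 2.68265324]), np.float64(0.8641942437879756))
```

View pics/s3.png

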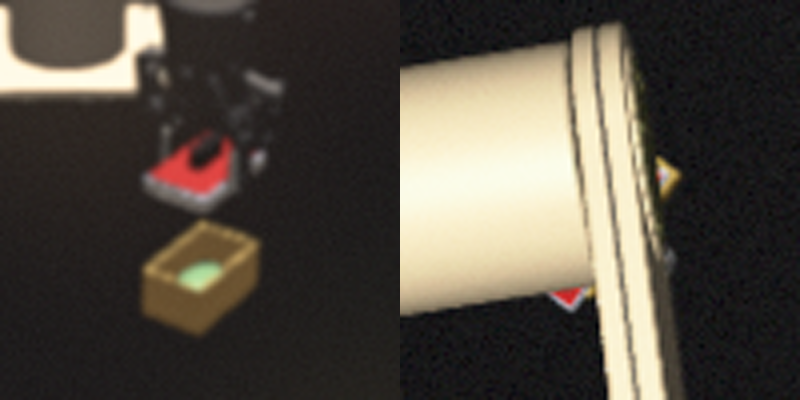

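Run:
```python
from h import *
import pickle
s,t=pickle.load(open("s3.pkl","rb"))
e=np.array([.5005,.1187]);phi=2*np.arctan2(.949,.314);xt=np.array([np.cos(phi),np.sin(phi)])
lid=[*(e+.0023*xt),phi];zl=.1163;T=[.5037,.1192,2.494];print(lid)
out=[]
for im,x,y,w,S in((t,185,225,50,8),(s,270,130,50,8)):
    c=cv2.resize(im["image"][y:y+w,x:x+w,::-1],None,fx=S,fy=S,interpolation=cv2.INTER_CUBIC);c=cv2.convertScaleAbs(c,alpha=1.4)
    for p,L,W,z,col in((lid,.096,.060,zl+.019,(255,255,0)),(lid,.092,.056,zl+.023,(0,255,0)),(T,.095,.059,.046,(255,0,255))):
        q=(proj(im,rect(p,L,W,z))+.5-[x,y])*S-.5
        cv2.polylines(c,[np.round(q*16).astype(np.int32)],True,col,1,cv2.LINE_AA,4)
    out.append(c)
cv2.imwrite("pics/s4.png",np.hstack(out))
```

```text
[np.float64(0.4986539060865875), np.float64(0.12007183718525977), np.float64(2.5025205157281483)]
```

View pics/s4.png

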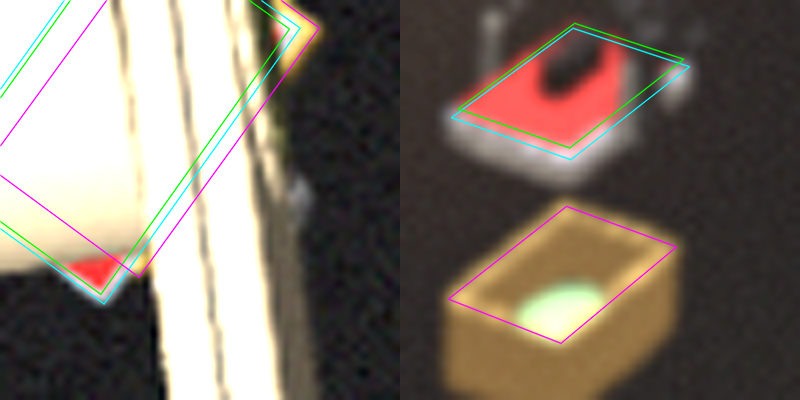

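>>> step_arm([
  [50,-2.3,1.2,0,0.009],
  [50,-2.3,1.1,4,0],
  [50,0,0,10,0],
  [50,0,0,15,0],
  [50,0,0,15,0],
  [50,0,0,12,0],
  [50,0,0,8,0],
  [50,0,0,2,0],
])

```text
time: 9.0
ee_pos: [0.504, 0.1176, 0.0529]
ee_rot: [-0.002, 0.318, 0.948, -0.001]
wrist_force: [0.1, -0.5, -2.3]
width: 0.0587
finger_force: 43.8
```

>>> step_arm([
  [50,0,0,1,0],
  [50,0,0,1,0],
  [50,0,0,1,0],
  [50,0,0,1,0],
  [50,0,0,0.5,0],
  [50,0,0,0.5,0],
  [50,0,0,0,0],
  [50,0,0,0,0],
])

```text
time: 9.67
ee_pos: [0.5056, 0.1178, 0.0504]
ee_rot: [0.0, 0.318, 0.948, 0.0]
wrist_force: [1.1, 0.2, -2.0]
width: 0.0593
finger_force: 43.8
```

>>> step_arm([
  [50,0,0,1,0],
  [50,0,0,1,0],
  [50,0,0,0.5,0],
  [50,0,0,0.5,0],
  [50,0,0,0.5,0],
  [50,0,0,0.5,0],
  [50,0,0,0,0],
  [50,0,0,0,0],
])

```text
time: 10.33
ee_pos: [0.5055, 0.1178, 0.0463]
ee_rot: [-0.0, 0.318, 0.948, -0.0]
wrist_force: [-0.7, -0.8, -2.8]
width: 0.0586
finger_force: 43.8
```

>>> step_arm([
  [50,0,0,0.5,0],
  [50,0,0,0.5,0],
  [50,0,0,0.3,0],
  [50,0,0,0.3,0],
  [50,0,0,0.3,0],
  [50,0,0,0,0],
  [50,0,0,0,0],
  [50,0,0,0,0],
])

```text
time: 11.0
ee_pos: [0.5056, 0.1178, 0.0448]
ee_rot: [0.0, 0.318, 0.948, -0.0]
wrist_force: [-4.0, -0.5, 6.0]
width: 0.059
finger_force: 44.7
```

>>> step_arm([
  [50,0,0,0.4,0],
  [50,0,0,0,0],
  [50,0,0,0,0],
  [50,0,0,0,0],
  [50,0,0,0,0],
  [50,0,0,0,0],
  [50,0,0,0,0],
  [50,0,0,0,0],
])

```text
time: 11.67
ee_pos: [0.5056, 0.1178, 0.0448]
ee_rot: [-0.0, 0.318, 0.948, -0.0]
wrist_force: [-6.2, -0.1, 9.0]
width: 0.0587
finger_force: 45.1
```

Run:
```python
from plant import env, imaging
from h import *
o=env.observe();print(o["ee_pos"],o["wrist_force"],o["moment"])
s=imaging.snapshot("scene")
cv2.imwrite("pics/s5.png",cv2.resize(s["image"][140:200,250:330,::-1],None,fx=8,fy=8,interpolation=cv2.INTER_CUBIC))
```

```text
[0.50560268 0.11783408 0.04478059] [-6.16363846 -0.10900141  9.03242107] [-0.17136006  1.07988727 -0.04459382]
```

View pics/s5.png

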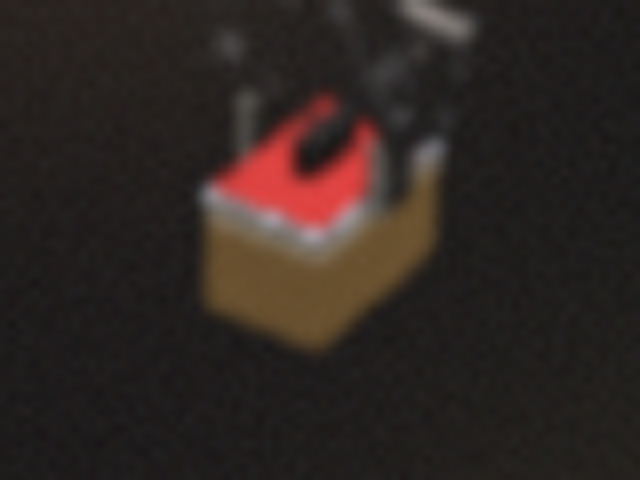

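The lid sits flush on the tin: grey rim at (310,240), brass wall directly below, no gap. Releasing it and rising.

>>> step_arm([
  [75,0,0,0,0],
  [85,0,0,0,0],
  [85,0,0,0,0],
  [85,0,0,0,0],
  [85,0,0,-8,0],
  [85,0,0,-15,0],
  [85,0,0,-25,0],
  [85,0,0,-30,0],
])

```text
time: 12.38
ee_pos: [0.504, 0.1176, 0.1215]
ee_rot: [-0.002, 0.318, 0.948, -0.001]
wrist_force: [0.7, -0.6, 0.1]
width: 0.0724
finger_force: 0.0
```

>>> step_arm([
  [40,0,0,-15,0],
  [40,0,-35,-15,0],
  [40,0,-40,-10,0],
  [40,0,-40,0,0],
  [40,0,-40,0,0],
  [40,0,0,0,0],
  [40,0,0,0,0],
  [40,0,0,0,0],
])

```text
time: 13.05
ee_pos: [0.4126, -0.0058, 0.1628]
ee_rot: [0.001, 0.319, 0.948, 0.0]
wrist_force: [-0.1, 0.8, -0.3]
width: 0.0339
finger_force: 0.0
```

Run:
```python
from plant import env, imaging
from h import *
import pickle
t=imaging.snapshot("top");s=imaging.snapshot("scene");o=env.observe();print(o["ee_pos"],o["width"],o["wrist_force"])
for n,im in(("t",t),("s",s)):
    R,G=feats(im);print(n,[(fit(im,R,[.504,.119,2.5],cover(z)),go(o,fit(im,R,[.504,.119,2.5],cover(z))[0])) for z in(.062,)])
pickle.dump((s,t),open("s6.pkl","wb"))
c=lambda im,x,y:cv2.resize(im["image"][y:y+50,x:x+50,::-1],(400,400),interpolation=cv2.INTER_CUBIC)
cv2.imwrite("pics/s6.png",np.hstack([c(s,265,145),c(t,180,212)]))
```

```text
[ 0.41273078 -0.00509009  0.16239641] 0.03417462475610704 [-0.29197896 -0.1510306  -0.42380456]
t [((array([0.50371951, 0.11952382, 2.49135885]), np.float64(0.9890038440430307)), 'dx 2.5 dy 154.3 tcpz 162.4 twist 0.003')]
s [((array([0.50456959, 0.11844937, 2.48983056]), np.float64(0.9473697909805687)), 'dx 1.2 dy 153.9 tcpz 162.4 twist 0.005')]
```

View pics/s6.png

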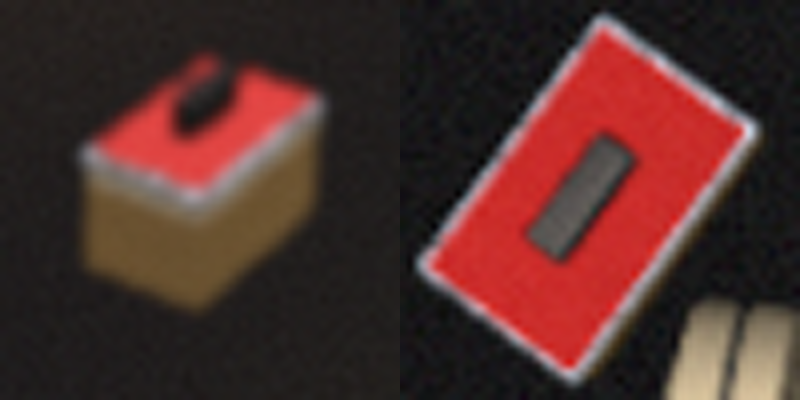

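Lid seated square on the tin, cover level, tin unmoved. Now the handle.

>>> step_arm([
  [40,1,30,0,0.004],
  [40,1,40,0,0],
  [40,0,40,0,0],
  [40,0,30,10,0],
  [40,0,14.5,15,0],
  [40,0,0,15,0],
  [40,0,0,10,0],
  [40,0,0,5,0],
])

```text
time: 13.82
ee_pos: [0.5028, 0.1193, 0.1046]
ee_rot: [-0.002, 0.319, 0.948, -0.001]
wrist_force: [0.8, -0.3, -0.8]
width: 0.0343
finger_force: 0.0
```

>>> step_arm([
  [40,0,0,12,0],
  [40,0,0,12,0],
  [40,0,0,8,0],
  [40,0,0,4,0],
  [40,0,0,3,0],
  [40,0,0,1,0],
  [40,0,0,0,0],
  [40,0,0,0,0],
])

```text
time: 14.48
ee_pos: [0.5045, 0.1183, 0.0676]
ee_rot: [0.0, 0.32, 0.947, 0.0]
wrist_force: [0.4, 0.3, 0.3]
width: 0.0341
finger_force: 0.0
```

>>> step_arm([
  [5,0,0,0,0],
  [5,0,0,0,0],
  [5,0,0,0,0],
  [5,0,0,0,0],
  [5,0,0,0,0],
  [5,0,0,0,0],
  [5,0,0,0,0],
  [5,0,0,0,0],
], squeeze=30)

```text
time: 15.15
ee_pos: [0.5047, 0.1184, 0.0677]
ee_rot: [0.001, 0.32, 0.947, 0.0]
wrist_force: [0.3, -0.4, 5.3]
width: 0.0133
finger_force: 32.0
```

>>> step_arm([
  [5,0,0,-1,0],
  [5,0,0,-1,0],
  [5,0,0,-1,0],
  [5,0,0,-2,0],
  [5,0,0,-2,0],
  [5,0,0,-3,0],
  [5,0,0,-5,0],
  [5,0,0,-8,0],
])

```text
time: 15.82
ee_pos: [0.5035, 0.1183, 0.0899]
ee_rot: [-0.001, 0.32, 0.947, -0.0]
wrist_force: [-0.8, 0.3, -0.9]
width: 0.0131
finger_force: 31.2
```

>>> step_arm([
  [5,0,0,-12,0],
  [5,0,0,-14,0],
  [5,0,0,-14,0],
  [5,0,0,-14,0],
  [5,0,0,-12,0],
  [5,0,0,-8,0],
  [5,0,0,-3,0],
  [5,0,0,0,0],
])

```text
time: 16.48
ee_pos: [0.5047, 0.1184, 0.1682]
ee_rot: [0.001, 0.32, 0.947, 0.0]
wrist_force: [0.4, -0.4, -1.4]
width: 0.0132
finger_force: 31.2
```

>>> step_arm([
  [5,0,0,0,0],
  [5,0,0,0,0],
  [5,0,0,0,0],
  [5,0,0,0,0],
  [5,0,0,0,0],
  [5,0,0,0,0],
  [5,0,0,0,0],
  [5,0,0,0,0],
])

```text
time: 17.15
ee_pos: [0.5041, 0.1183, 0.1669]
ee_rot: [-0.0, 0.32, 0.947, -0.0]
wrist_force: [-0.1, 0.3, -1.1]
width: 0.0131
finger_force: 31.2
```

Run:
```python
from plant import env, imaging
from h import *
s=imaging.snapshot("scene");o=env.observe();print(o["ee_pos"],o["width"],o["wrist_force"],o["finger_force"])
cv2.imwrite("pics/s7.png",cv2.resize(s["image"][110:200,240:340,::-1],None,fx=6,fy=6,interpolation=cv2.INTER_CUBIC))
```

```text
[0.5041056  0.11834086 0.16700976] 0.013184351176733824 [ 0.28589986  0.23761603 -1.77925615] 31.209172010421753
```

View pics/s7.png

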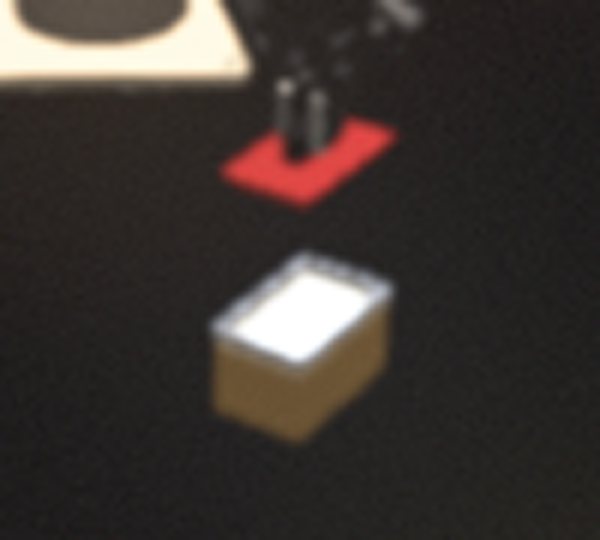

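The cover hangs level at (308,165), 10 cm up, and the inner lid stays seated on the tin at (303,310). Handing in.

```bash
python3 -c "
from plant import job
print(job.finish_job())"
```

```text
the job is handed in; nothing more can be done
None
```

The inner lid is seated on the tin and the red cover is held level about 10 cm above it; the job was handed in at about 17 s, and no verdict came back.

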